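# Return the pipette to its own bay of the bench cradle

### The arm

A 6-joint arm with a two-finger parallel gripper is mounted at the origin on a cart in front of the work surface, level with it; the furniture and walls round the work are solid. World frame = base frame: x ahead of the robot, y to its left, z up, the work surface at z = 0. Lengths are in m, angles in rad, forces in N, time in s.
With the tool pointing down it reaches from about 0.25 to 0.775 m from the base axis. Payload 4 kg.
Tool frame: the origin (TCP) lies between the finger pads; the fingertips stand ahead of it and the grasp point (between the pads) lies 5 mm behind it (bot.tips_ahead is the z of the fingertips in the tool frame, in m); z points along the fingers, y is the line along which they close (so a half turn about z gives the same grasp; the last joint's range is limited). The gripper opens to 85 mm and grips with 20 to 120 N. Pads are 22 mm wide; open, the fingers measure 114 mm over their backs; the gripper's body (76 mm by 85 mm) begins 54 mm behind the grasp point. The pads swing forward as they close: fully open they stand 13 mm farther back than shut.
Start: joints at [-1.395, 0.087, 1.371, -0, 1.684, -0.103], TCP at [0.151, -0.529, 0.209] pointing down, gripper open.
Joint ranges: [-3.1, 3.1], [-0.76, 2.03], [0.27, 2.55], [-1.08, 4.22], [0.17, 2.65], [-2.57, 2.57]. Speed limits (rad/s): [2.79, 2.79, 3.14, 3.14, 3.14, 3.14].

### API

Orientations are given as a 3x3 rotation matrix whose columns are the frame's x, y, z axes.
In Python, from rig import bot gives the robot as it stands.
- The arm moves only by the shell command python3 -m handwheel 'ROWS'. ROWS is text: rows parted by semicolons, each of 7 numbers parted by spaces: the turn, a rotation vector about the tool's x, y, z in rad, then the shift along the tool's x, y, z in cm, then the finger opening in cm, from 0 to 8.54. A call has exactly 5 rows; each row is the pose to reach, as a shift and turn from the pose commanded when the call began, along the tool's axes at that moment; what a row does not reach only later rows make up. A row lasts 1/8 s, in which the tool goes at most 62.5 mm and 10.7 degrees, less where a joint would pass 70% of its speed; a pose out of reach is approached as far as the arm can. A call with a gripper value outside its range is refused whole. The fingers move at their own pace and stop on an object; the grip force is fixed at half the most. Time passes only in rows, so rows that repeat a pose let the fingers close, or fill a call up. It gives the time, the measured TCP pose, the force, the opening and the grip force at its end, in the units of the state.
- bot.sense(): the state, without advancing time (a new reading comes with each control period).
- bot.get_image(name): name is "scene" or "top"; returns a dict with "image" (420x560x3 uint8, blue, green, red), "depth" (420x560 float32, m along the optical axis (not along the pixel's ray), 0 where there is no reading), "vfov" (degrees; the focal length in pixels is half the picture's height over the tangent of half this angle, whatever the lens; pixels are square), "cx", "cy" (the principal point, pixels), "R" (3x3) and "t" (3): a world point X has camera coordinates R X + t. Camera axes: x right, y down, z forward; pixel columns grow to the right and rows downward; lengths in m; the calibration is good to about 2 mm. A picture is of the moment at which its call begins.
- bot.close_job(): hands the job in; it is judged then, once.
The state is a dict: "clock": time; "joint_pos": joint angles; "joint_vel": joint speeds; "joint_efforts": joint torques, N m; "eef_pos": TCP position; "ee_rot": TCP orientation; "force": force on the tool from outside, world axes, zero at the start; "ft_torque": the same for the moment, N m; "width": finger opening in m; "finger_force": force on a finger pad.
Only numpy, scipy, OpenCV 4.12 (cv2) and the standard library are available. Lean on these libraries where they do the work, as an engineer would, in place of code of your own. Each camera call takes 0.05 s, during which the arm holds its last target. There are 200 camera calls.

### The job

Put the pipette that lies on the bench away in the bay of the three-bay cradle that is made for its size: nose under the bay's hood, finger hook up, body pressed all the way down into the spring clip so that both jaws snap shut over it and it lies level. Let go of it, and leave the things around it standing where they are.

Things in the scene. Friction and masses are not known exactly. Their poses are not given: they have to be found in the camera images.
- pipette: Grey-white hand pipette lying hook up, 228 mm long, ~80 g. Origin under its middle, on the bench; +y to the nose, +z up to the finger hook. Body y -88..29 mm: 26 wide, 29 high, flat underside; thin nose to y 114, axis at z 14.5, tapering from 12 to 5 mm; plunger knob y -114..-88. Centre of mass near y -27. Finger hook on top near y -70. Good grip: across the body at y -38, 20 mm up.
- bay_medium: Grey middle-sized bay, the pipette's own. Origin on its centre line, underside (6 mm above bench), +y to the hood, +z up. Stowed, the pipette has this frame's axes and its origin stands at (0, 0, 24) mm, play 1.5 mm either way in y, 2 in x. Free for fingers: y -70..-8. Floor z 6, saddles z 24 at tail and clip, two lugs 12 mm above the saddle behind y -89.5. Its way in is tilted, see bay_hood.
- bay_hood (a point): Point on bay_medium's frame at (0, 65.5, 74) mm: upper edge of the hood's mouth. Hood: 20 mm wide inside, end wall at y 115.5; roof underside slopes at 30 deg from z 74 at the mouth (y 65.5) to z 45 at the end, so the nose enters only with the tail raised 20 to 28 deg, sliding along its own axis over the clip (jaw tops z 65) until the tip meets the end wall; then the tail is swung down.
- bay_clip (a point): Point on bay_medium's frame at (0, 8, 57) mm: middle of the clip, between the lips. Two sprung steel jaws (y -4..20 mm) stand beside the body; their lips, 20 mm apart, overhang it by 3 mm a side and flare outward above (to z 65). Pressing the level body down with some 5 to 20 N spreads them; when its top is below the lips (z 57) they snap shut.
- bay_medium_jaw_left (a joint): Left jaw (-x side) of bay_medium's clip, rad: 0 shut, about 0.08 when spread by the body, grows outward, spring-closed.
- bay_medium_jaw_right (a joint): Right jaw (+x side) of bay_medium's clip, rad: 0 shut, about 0.08 when spread by the body, grows outward, spring-closed.
- bay_wide: Wide bay for a fat pipette (42 mm body), same frame as bay_medium, 95 or 190 mm beside it; the three bays stand in any order on one white plate, noses away from the robot. Jaws 42 mm apart, to z 76; hood 28 mm wide inside. Stays empty.
- bay_short: Small bay for a slim short pipette (16 mm body, nose ends at y 45), same frame. Jaws 16 mm apart, to z 54. Stays empty.
- pipette_tip (a point): End of the pipette's nose, on its axis: (0, 114, 14.5) mm in the pipette's frame.
- pipette_tail (a point): Rear end of the pipette's body, on its axis: (0, -88, 14.5) mm in the pipette's frame.
- oil_bottle: Small dark immersion-oil bottle, 25 mm wide, 43 mm high, standing between pipette and tube rack. Origin under its middle. Bystander.
- tip_box: Pipette-tip box with half-open violet lid, 132 x 119 x 56 mm, right of the pipette. Origin under its middle. Bystander.

How it is judged:
By the outcome, as a careful person would: the job done as asked, in the order asked, and still so for the second after the job is handed in, with the robot touching nothing.
It also fails if it takes over 48 s, if anything falls off the work surface, if the arm or the gripper's body presses on something with over 40 N, if the wrist force passes 120 N, or if a joint passes its speed limit or range.

## Working session

There is one attempt and no reset: what is moved stays moved. The work goes in short steps, Python scripts to look and compute and a shell command to move; the robot and the scene stay as the last step left them, time stands still between calls to the robot, and variables do not carry over. Pictures are saved under pics/ and viewed, at most 12 in all, crops included, and the job is handed in when it is done.

```bash
mkdir -p pics; ls; python3 - <<'E'
from rig import bot
import cv2,numpy as np
for n in("scene","top"):
    d=bot.get_image(n);cv2.imwrite(f"pics/{n}0.png",d["image"]);np.savez(f"{n}0.npz",**d)
    print(n,d["vfov"],d["cx"],d["cy"],-d["R"].T@d["t"],d["R"].round(3).tolist())
print(bot.sense(),bot.tips_ahead)
E
```

```text
pics
scene 57.80356275466098 280.0450174516325 203.83433249013873 [0.02401905 0.59182857 0.66856035] [[-0.811, -0.585, 0.006], [-0.347, 0.473, -0.81], [0.471, -0.659, -0.587]]
top 52.97805166145017 267.3459399768371 208.6161537284295 [ 0.46367971 -0.04747103  1.33177262] [[-0.015, -1.0, 0.02], [-0.999, 0.014, -0.035], [0.034, -0.021, -0.999]]
{'clock': 0.1, 'joint_pos': array([-1.39506222e+00,  8.79331241e-02,  1.37214918e+00, -3.70554583e-05,
        1.68358355e+00, -1.03066617e-01]), 'joint_vel': array([-0.00060439, -0.00115479, -0.00242142,  0.00021773,  0.00193742,
        0.00052014]), 'joint_efforts': array([ 3.06560665e-03, -3.53012896e+01, -3.14219534e+01, -1.97360464e-05,
        7.92910054e-03, -2.32207682e-06]), 'eef_pos': array([ 0.15127435, -0.52826606,  0.20780441]), 'ee_rot': array([[ 9.61387346e-01,  2.75198494e-01, -3.98712061e-04],
       [ 2.75198726e-01, -9.61385209e-01,  2.03482960e-03],
       [ 1.76666164e-04, -2.06598448e-03, -9.99997850e-01]]), 'force': array([ 0.34743013,  0.83962198, -0.56858191]), 'ft_torque': array([ 0.02334803,  0.06007721, -0.02757372]), 'finger_force': 0.0, 'width': 0.08521589638467167} 0.014
```

View pics/top0.png

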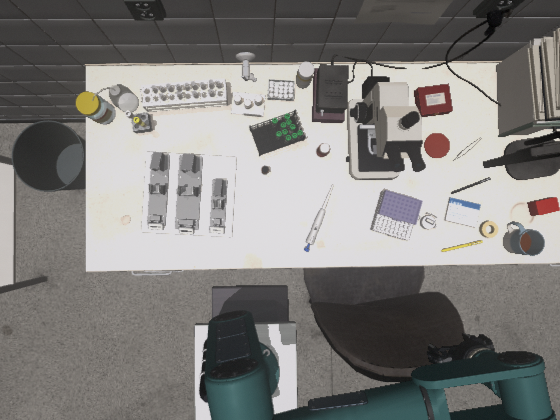

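View pics/scene0.png

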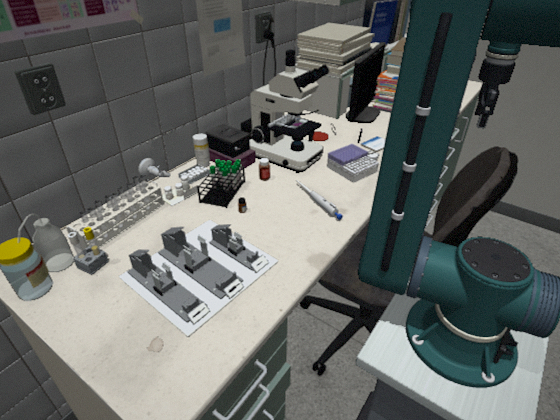

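```bash
cat > h.py <<'E'
import numpy as np,cv2
def load(n):
    d=dict(np.load(n+".npz"));return d
def f(d): return 210/np.tan(np.radians(float(d["vfov"]))/2)
def plane(d,u,v,z):
    r=d["R"].T@np.array([(u-d["cx"])/f(d),(v-d["cy"])/f(d),1]);c=-d["R"].T@d["t"]
    return c+r*(z-c[2])/r[2]
def cloud(d):
    v,u=np.mgrid[:420,:560];Z=d["depth"]
    P=np.stack([(u-d["cx"])/f(d)*Z,(v-d["cy"])/f(d)*Z,Z],-1)
    return (P-d["t"])@d["R"]
def proj(d,X):
    c=d["R"]@np.asarray(X)+d["t"];return c[:2]/c[2]*f(d)+[d["cx"],d["cy"]]
E
python3 - <<'E'
from h import *
t=load("top0");s=load("scene0")
a=cv2.resize(t["image"][145:245,140:240],None,fx=4,fy=4,interpolation=cv2.INTER_CUBIC)
b=cv2.resize(s["image"][215:335,115:285],None,fx=2.35,fy=2.35,interpolation=cv2.INTER_CUBIC)
c=cv2.resize(t["image"][175:260,290:350],None,fx=3,fy=3,interpolation=cv2.INTER_CUBIC)
e=cv2.resize(s["image"][170:230,285:355],None,fx=4,fy=4,interpolation=cv2.INTER_CUBIC)
W=np.zeros((600,800,3),np.uint8)
W[:282,:400]=b[:282,:400][:, :400];W[:400,400:]=a;W[300:555,:180]=c;W[300:540,190:400]=e[:,:210]
cv2.imwrite("pics/c1.png",W)
for n,d in(("t",t),("s",s)):
    P=cloud(d);z=P[...,2]
    m=(z>.006)&(z<.06)
    # pipette region
    c=plane(t,320,218,.015)
    q=m&(np.hypot(P[...,0]-c[0],P[...,1]-c[1])<.15)
    k,l,st,ce=cv2.connectedComponentsWithStats(q.astype(np.uint8))
    for i in range(1,k):
        if st[i,4]>25:
            X=P[l==i];w,V=np.linalg.eigh(np.cov(X[:,:2].T));pr=(X[:,:2]-X[:,:2].mean(0))@V[:,1]
            print(n,st[i],X.mean(0).round(4),"axis",V[:,1].round(3),"len",np.ptp(pr).round(3),"zmax",X[:,2].max().round(3))
    print(n,"bench z",np.median(z[(np.hypot(P[...,0]-c[0],P[...,1]-c[1])<.1)]))
for u,v in((333,185),(306,250),(157,150),(157,230),(187,150),(219,178),(219,232),(147,151),(236,156),(232,237),(142,233)): print(u,v,plane(t,u,v,.006).round(3))
E
```

```text
t [304 184  30  68 370] [ 0.4631 -0.2288  0.0225] axis [-0.918  0.397] len 0.226 zmax 0.039
t bench z 5.5853333750574265e-05
s [297 180  46  40 355] [ 0.4487 -0.2197  0.0204] axis [-0.918  0.395] len 0.224 zmax 0.038
s bench z -0.0026245987297694087
333 185 [ 0.581 -0.284  0.006]
306 250 [ 0.377 -0.194  0.006]
157 150 [0.699 0.27  0.006]
157 230 [0.447 0.271 0.006]
187 150 [0.698 0.176 0.006]
219 178 [0.608 0.076 0.006]
219 232 [0.438 0.078 0.006]
147 151 [0.696 0.301 0.006]
236 156 [0.677 0.022 0.006]
232 237 [0.422 0.037 0.006]
142 233 [0.439 0.318 0.006]
```

View pics/c1.png

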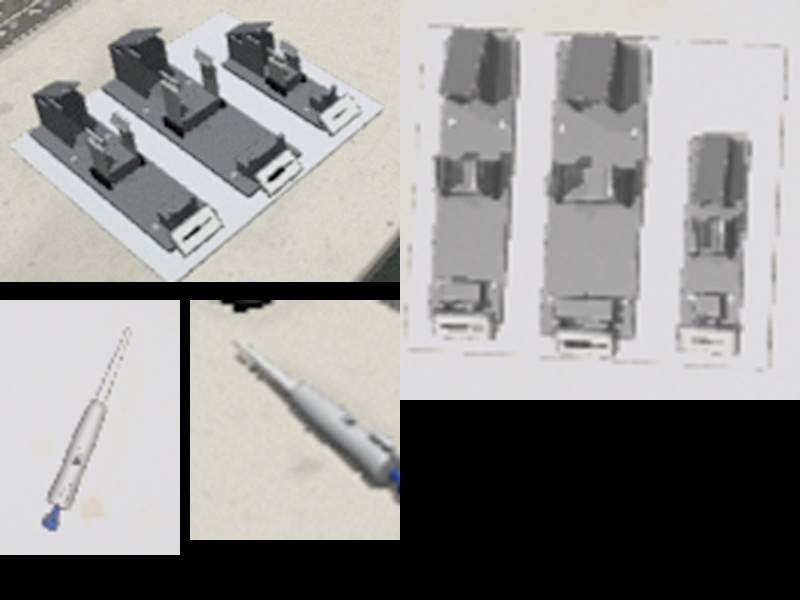

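```bash
cat > bay.py <<'E'
from h import *
import sys
sfx=sys.argv[1]
for n in("top","scene"):
    d=load(n+sfx);P=cloud(d)
    sel=(P[...,0]>.42)&(P[...,0]<.73)&(P[...,1]>.225)&(P[...,1]<.33)
    g=d["image"].max(-1)<185
    fl=sel&g&(P[...,2]>.006)&(P[...,2]<.018)
    X=P[fl];
    # edges of the base: both sides as lines, per x bin
    lo=[];hi=[];xs=np.arange(.46,.68,.0064)
    for x in xs:
        b=X[abs(X[:,0]-x)<.0032,1]
        lo.append(b.min() if len(b)>2 else np.nan);hi.append(b.max() if len(b)>2 else np.nan)
    print(n,"floor z",np.median(X[:,2]).round(4),len(X))
    for nm,e in(("lo",lo),("hi",hi)):
        e=np.array(e);k=np.isfinite(e);p=np.polyfit(xs[k],e[k],1)
        for _ in range(4):
            k=np.isfinite(e)&(abs(e-np.polyval(p,xs))<.006) if _ else k
            p=np.polyfit(xs[k],e[k],1)
        print(nm,"slope",p[0].round(4),"y@.55",np.polyval(p,.55).round(4),k.sum())
    H=P[sel&(P[...,2]>.03)]
    for x in np.arange(.43,.72,.01):
        b=H[abs(H[:,0]-x)<.005]
        if len(b): print(f"{x:.2f} n{len(b)} z {b[:,2].min():.3f}..{b[:,2].max():.3f} y {b[:,1].min():.3f}..{b[:,1].max():.3f} x {b[:,0].min():.4f}..{b[:,0].max():.4f}")
E
python3 bay.py 0
python3 - <<'E'
from h import *
# pipette: rim points near top of the body, both views; and tip/tail extents
for n in("top","scene"):
    d=load(n+"0");P=cloud(d);A=np.array([.918,-.396]);N=np.array([.396,.918])
    c=np.array([.463,-.2288]);r=P[...,:2]-c
    a=r@A;b=r@N;m=(P[...,2]>.006)&(abs(a)<.16)&(abs(b)<.04)
    for lo in np.arange(-.13,.13,.02):
        k=m&(a>=lo)&(a<lo+.02)
        if k.sum()>2:print(n,round(lo,2),"a",a[k].min().round(3),a[k].max().round(3),"b",b[k].min().round(4),b[k].max().round(4),"z",P[...,2][k].max().round(3))
E
```

```text
top floor z 0.0115 861
lo slope -0.0724 y@.55 0.2393 35
hi slope -0.0673 y@.55 0.2949 26
0.47 n6 z 0.030..0.043 y 0.253..0.262 x 0.4657..0.4750
0.48 n16 z 0.030..0.040 y 0.258..0.287 x 0.4753..0.4846
0.49 n12 z 0.030..0.038 y 0.259..0.283 x 0.4873..0.4938
0.56 n18 z 0.031..0.075 y 0.249..0.282 x 0.5609..0.5649
0.57 n35 z 0.030..0.076 y 0.248..0.282 x 0.5650..0.5741
0.58 n33 z 0.031..0.075 y 0.247..0.283 x 0.5751..0.5838
0.59 n5 z 0.031..0.070 y 0.268..0.280 x 0.5851..0.5860
0.63 n27 z 0.034..0.089 y 0.248..0.273 x 0.6303..0.6347
0.64 n38 z 0.035..0.083 y 0.247..0.273 x 0.6350..0.6449
0.65 n39 z 0.032..0.078 y 0.247..0.272 x 0.6450..0.6550
0.66 n35 z 0.030..0.073 y 0.246..0.272 x 0.6553..0.6649
0.67 n36 z 0.030..0.066 y 0.245..0.271 x 0.6657..0.6748
0.68 n31 z 0.031..0.061 y 0.245..0.271 x 0.6769..0.6847
scene floor z 0.0116 1255
lo slope 0.0111 y@.55 0.2447 19
hi slope -0.0698 y@.55 0.2958 35
0.47 n26 z 0.030..0.043 y 0.260..0.287 x 0.4689..0.4745
0.48 n20 z 0.030..0.041 y 0.261..0.287 x 0.4751..0.4839
0.49 n11 z 0.030..0.031 y 0.258..0.287 x 0.4851..0.4921
0.56 n54 z 0.030..0.073 y 
[... 1008 characters left out ...]
.022
top 0.09 a 0.091 0.107 b -0.0042 0.0033 z 0.021
top 0.11 a 0.111 0.129 b -0.0266 0.0027 z 0.02
scene -0.11 a -0.096 -0.09 b -0.0077 0.0081 z 0.022
scene -0.09 a -0.09 -0.07 b -0.0063 0.0066 z 0.025
scene -0.07 a -0.07 -0.051 b -0.0142 0.0122 z 0.037
scene -0.05 a -0.05 -0.03 b -0.0079 0.0107 z 0.038
scene -0.03 a -0.03 -0.01 b -0.0097 0.0106 z 0.029
scene -0.01 a -0.009 0.01 b -0.0074 0.0108 z 0.029
scene 0.01 a 0.01 0.029 b -0.0078 0.0103 z 0.027
scene 0.03 a 0.031 0.05 b -0.0069 0.0091 z 0.026
scene 0.05 a 0.054 0.069 b -0.004 0.0049 z 0.02
scene 0.07 a 0.071 0.088 b -0.004 0.0037 z 0.019
scene 0.09 a 0.09 0.107 b -0.0042 0.0016 z 0.019
scene 0.11 a 0.11 0.128 b -0.0024 0.0021 z 0.017
```

```bash
cat > go.py <<'E'
# usage: go.py gx gy gz yaw_deg pitch_deg(nose down) : TCP target -> row numbers from the present pose
import sys,numpy as np
from scipy.spatial.transform import Rotation as Ro
from rig import bot
x,y,z,yaw,pit=map(float,sys.argv[1:6])
s=bot.sense()
F=Ro.from_euler("ZY",[yaw,pit],degrees=True).as_matrix() # col0 forward, col1 left, col2 up
R=np.c_[F[:,0],-F[:,1],-F[:,2]]
T=np.array([x,y,z])+.005*R[:,2]
E=s["ee_rot"]
print("rotvec",Ro.from_matrix(E.T@R).as_rotvec().round(3),"shift cm",(E.T@(T-s["eef_pos"])*100).round(2),"t",s["clock"],"w",s["width"],"F",s["force"].round(1))
E
python3 go.py .4428 -.2201 .1 -23.3 0
```

```text
rotvec [-0.002  0.001  0.685] shift cm [ 36.51 -21.58  11.33] t 0.1 w 0.08521589638467167 F [ 0.3  0.8 -0.6]
```

```bash
python3 -m handwheel '0 0 0.137 5 -3 0 8.5; 0 0 0.274 10 -6 0 8.5; 0 0 0.411 15 -9 0 8.5; 0 0 0.548 20 -12 0 8.5; 0 0 0.685 25 -15 0 8.5'; python3 go.py .4428 -.2201 .1 -23.3 0
```

```text
clock: 0.72
eef_pos: [0.3512, -0.3141, 0.2085]
ee_rot: [[0.917, -0.4, -0.0], [-0.4, -0.917, 0.0], [-0.0, -0.0, -1.0]]
force: [0.2, -0.6, 0.1]
width: 0.0849
finger_force: 0.0
rotvec [-0.     0.    -0.004] shift cm [  4.64 -12.27  11.35] t 0.725 w 0.08489517397464237 F [ 0.2 -0.6  0.1]
```

```bash
python3 -m handwheel '0 0 0 1.5 -4 3 7; 0 0 0 3 -8 6 7; 0 0 0 4.6 -12.3 9 7; 0 0 0 4.6 -12.3 11.3 7; 0 0 0 4.6 -12.3 11.3 7'; python3 go.py .4428 -.2201 .021 -23.3 0
python3 - <<'E'
from rig import bot
import cv2,numpy as np
d=bot.get_image("scene");cv2.imwrite("pics/s1.png",cv2.resize(d["image"][130:250,240:400],None,fx=4,fy=4))
E
```

```text
clock: 1.35
eef_pos: [0.4397, -0.2193, 0.0931]
ee_rot: [[0.919, -0.394, -0.005], [-0.394, -0.919, 0.003], [-0.006, -0.001, -1.0]]
force: [0.2, -0.1, 1.3]
width: 0.0699
finger_force: 0.0
rotvec [-0.001  0.006  0.002] shift cm [ 0.36 -0.04  7.71] t 1.35 w 0.06989338971820917 F [ 0.2 -0.1  1.3]
```

View pics/s1.png

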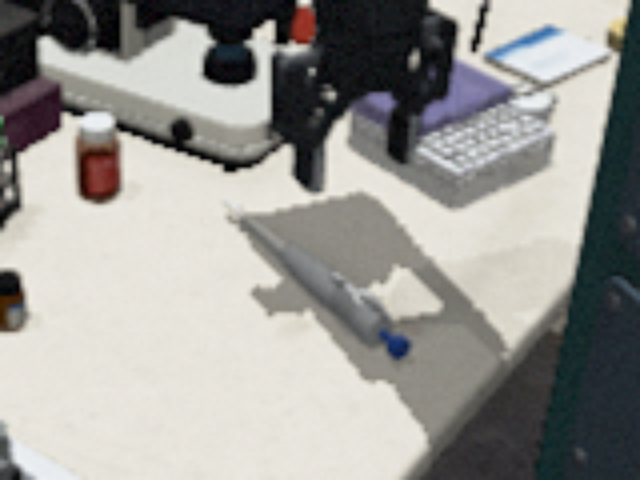

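The picture shows the fingers straddling the pipette (body around crop px 335,290), with the tip box clear behind.

```bash
python3 -m handwheel '0 0 0 0 0 2 7; 0 0 0 0 0 4 7; 0 0 0 0.1 0 6 7; 0 0 0 0.1 0 7.3 7; 0 0 0 0.1 0 7.3 7'; python3 go.py .4428 -.2201 .021 -23.3 0
```

```text
clock: 2.02
eef_pos: [0.4417, -0.2216, 0.0228]
ee_rot: [[0.918, -0.396, -0.001], [-0.396, -0.918, 0.0], [-0.001, -0.0, -1.0]]
force: [-1.1, 0.1, 0.7]
width: 0.0698
finger_force: 0.0
rotvec [-0.     0.001 -0.   ] shift cm [ 0.04 -0.18  0.68] t 2.025 w 0.06979401854827673 F [-1.1  0.1  0.7]
```

```bash
python3 -m handwheel '0 0 0 0 -0.15 0.5 7; 0 0 0 0 -0.15 0.5 3.5; 0 0 0 0 -0.15 0.5 1.5; 0 0 0 0 -0.15 0.5 1.5; 0 0 0 0 -0.15 0.5 1.5'; python3 go.py .4428 -.2201 .021 -23.3 0
```

```text
clock: 2.65
eef_pos: [0.4429, -0.22, 0.0181]
ee_rot: [[0.919, -0.395, 0.0], [-0.395, -0.919, -0.0], [0.0, 0.0, -1.0]]
force: [-0.5, 0.4, -0.0]
width: 0.015
finger_force: 0.0
rotvec [ 0.    -0.     0.001] shift cm [-0.    0.01  0.21] t 2.65 w 0.015004088711662441 F [-0.5  0.4 -0. ]
```

```bash
python3 -m handwheel '0 0 0 0 0 0 1.5; 0 0 0 0 0 0 1.5; 0 0 0 0 0 -1 1.5; 0 0 0 0 0 -3 1.5; 0 0 0 0 0 -5 1.5'; python3 go.py .4428 -.2201 .15 -23.3 0
```

```text
clock: 3.28
eef_pos: [0.4429, -0.2201, 0.0691]
ee_rot: [[0.919, -0.395, 0.0], [-0.395, -0.919, -0.0], [0.0, 0.0, -1.0]]
force: [0.7, -0.1, -0.5]
width: 0.0148
finger_force: 0.0
rotvec [ 0. -0.  0.] shift cm [-0.    0.01 -7.59] t 3.275 w 0.014761917588386951 F [ 0.7 -0.1 -0.5]
```

Fingers closed on nothing; looking.

```bash
python3 - <<'E'
from rig import bot
import cv2,numpy as np
d=bot.get_image("scene");t=bot.get_image("top");np.savez("scene1.npz",**d);np.savez("top1.npz",**t)
a=cv2.resize(d["image"][130:250,240:400],None,fx=2.5,fy=2.5);b=cv2.resize(t["image"][170:270,280:380],None,fx=3,fy=3)
cv2.imwrite("pics/s2.png",np.hstack([a,b]))
from h import *
for n in("top1","scene1"):
    d=load(n);P=cloud(d);m=(P[...,2]>.006)&(P[...,2]<.033)&(abs(P[...,0]-.47)<.13)&(abs(P[...,1]+.23)<.1)
    k,l,st,ce=cv2.connectedComponentsWithStats(m.astype(np.uint8))
    for i in range(1,k):
        if st[i,4]>25:
            X=P[l==i];w,V=np.linalg.eigh(np.cov(X[:,:2].T));pr=(X[:,:2]-X[:,:2].mean(0))@V[:,1]
            print(n,st[i],X.mean(0).round(4),V[:,1].round(3),np.ptp(pr).round(3))
E
```

```text
top1 [324 184  10  20  49] [ 0.5518 -0.2669  0.0165] [-0.906  0.423] 0.067
scene1 [297 180  46  40 338] [ 0.4505 -0.2202  0.0198] [-0.917  0.398] 0.225
```

View pics/s2.png

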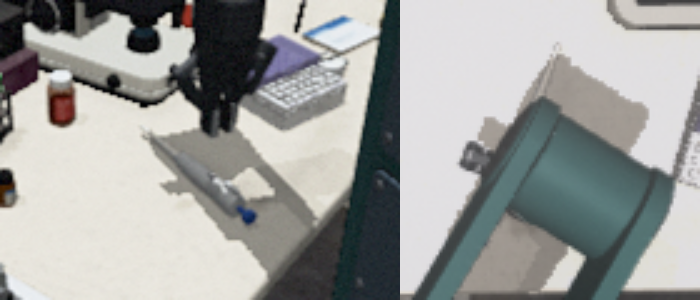

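```bash
python3 - <<'E'
from h import *
from rig import bot
s=bot.sense();print(s["eef_pos"],s["width"])
for n in("scene1","top1"):
    d=load(n);P=cloud(d)
    print(n,"tcp",proj(d,s["eef_pos"]),"tips",proj(d,s["eef_pos"]-[0,0,.014]),"grip on pip",proj(d,[.4428,-.2201,.02]))
d=load("scene1");P=cloud(d);dark=d["image"].max(-1)<70
m=dark&(abs(P[...,0]-.44)<.12)&(abs(P[...,1]+.22)<.12)&(P[...,2]>.02)&(P[...,2]<.2)
v,u=np.where(m)
for lo in np.arange(.03,.2,.02):
    k=m&(P[...,2]>lo)&(P[...,2]<lo+.02)
    if k.sum()>3: print(lo.round(2),k.sum(),P[k].mean(0).round(3),P[k].min(0).round(3),P[k].max(0).round(3))
E
```

```text
[ 0.44477313 -0.22125416  0.07129417] 0.014682589304365813
scene1 tcp [325.84527735 187.38953536] tips [325.47368839 191.46111657] grip on pip [324.89472606 202.43218068]
top1 tcp [316.95213404 228.69013476] tips [316.31533655 228.63027027] grip on pip [314.32762028 229.11612605]
0.09 47 [ 0.442 -0.217  0.102] [ 0.429 -0.231  0.091] [ 0.456 -0.198  0.11 ]
0.11 71 [ 0.44  -0.215  0.119] [ 0.425 -0.233  0.11 ] [ 0.457 -0.197  0.13 ]
0.13 142 [ 0.438 -0.215  0.142] [ 0.416 -0.262  0.13 ] [ 0.466 -0.175  0.15 ]
0.15 183 [ 0.436 -0.215  0.161] [ 0.412 -0.268  0.15 ] [ 0.471 -0.165  0.17 ]
0.17 210 [ 0.436 -0.209  0.181] [ 0.408 -0.27   0.17 ] [ 0.476 -0.157  0.19 ]
0.19 110 [ 0.434 -0.21   0.195] [ 0.417 -0.259  0.19 ] [ 0.465 -0.178  0.2  ]
```

```bash
python3 -m handwheel '0 0 0 0 0 0 7;0 0 0 0 0 1 7;0 0 0 0 0 2 7;0 0 0 0 0 2 7;0 0 0 0 0 2 7'; python3 - <<'E'
from rig import bot
import numpy as np,cv2
d=bot.get_image("scene");np.savez("scene2.npz",**d);s=bot.sense();print(s["eef_pos"])
cv2.imwrite("pics/s3.png",cv2.resize(d["image"][130:230,270:390],None,fx=5,fy=5))
from h import *
d=load("scene2");P=cloud(d)
m=(abs(P[...,0]-.4428)<.06)&(abs(P[...,1]+.22)<.06)&(P[...,2]>.042)&(P[...,2]<.14)
X=P[m];o=np.argsort(X[:,2])[:400:8];print(X[o].round(3).tolist()[:25])
E
```

```text
clock: 4.0
eef_pos: [0.4426, -0.2199, 0.0475]
ee_rot: [[0.919, -0.395, -0.001], [-0.395, -0.919, 0.0], [-0.001, -0.0, -1.0]]
force: [0.2, 0.1, 0.4]
width: 0.07
finger_force: 0.0
[ 0.44287344 -0.22004508  0.04788452]
[[0.432, -0.257, 0.076], [0.454, -0.182, 0.08], [0.434, -0.253, 0.084], [0.454, -0.176, 0.086], [0.429, -0.255, 0.088], [0.448, -0.181, 0.089], [0.455, -0.172, 0.091], [0.446, -0.183, 0.092], [0.447, -0.184, 0.095], [0.417, -0.261, 0.096], [0.449, -0.177, 0.098], [0.446, -0.182, 0.1], [0.438, -0.256, 0.101], [0.453, -0.177, 0.103], [0.456, -0.172, 0.104], [0.425, -0.25, 0.106], [0.439, -0.257, 0.107], [0.451, -0.178, 0.109], [0.459, -0.177, 0.11], [0.447, -0.182, 0.112], [0.422, -0.254, 0.115], [0.432, -0.255, 0.117], [0.428, -0.253, 0.119], [0.437, -0.257, 0.121], [0.447, -0.181, 0.122]]
```

View pics/s3.png

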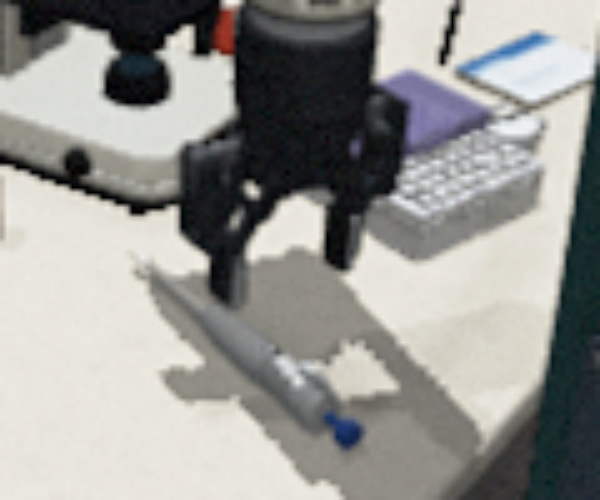

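The fingers hang about 32 mm higher in the image than the reported pose says (tips at z 0.076 against 0.044 expected), while x,y agree. I'll descend in guarded steps.

```bash
python3 -m handwheel '0 0 0 0 0 2 7;0 0 0 0 0 4 7;0 0 0 0 0 5 7;0 0 0 0 0 5.5 7;0 0 0 0 0 5.5 7'; python3 - <<'E'
from rig import bot
import numpy as np,cv2
d=bot.get_image("scene");np.savez("scene3.npz",**d);s=bot.sense();print(s["eef_pos"],s["force"],s["joint_pos"])
from h import *
d=load("scene3");P=cloud(d)
N=np.array([.396,.918]);b=(P[...,:2]-[.4428,-.2201])@N
m=(abs(b)>.025)&(abs(b)<.06)&(abs((P[...,:2]-[.4428,-.2201])@[.918,-.396])<.02)&(P[...,2]>.006)&(P[...,2]<.14)&(d["image"].max(-1)<90)
X=P[m];o=np.argsort(X[:,2])[:200:8];print(X[o].round(3).tolist()[:12])
E
```

```text
clock: 4.68
eef_pos: [0.443, -0.2201, -0.0069]
ee_rot: [[0.919, -0.395, 0.0], [-0.395, -0.919, -0.0], [0.0, 0.0, -1.0]]
force: [-1.3, -0.6, 0.5]
width: 0.0703
finger_force: 0.0
[ 0.44327129 -0.22029212 -0.00647819] [-0.36745249 -0.27145923 -0.32526103] [-5.75770166e-01  1.15027749e-01  1.78733245e+00 -6.81440986e-05
  1.23803061e+00  1.40125301e+00]
[[0.458, -0.183, 0.022], [0.428, -0.253, 0.027], [0.452, -0.179, 0.031], [0.434, -0.256, 0.034], [0.427, -0.255, 0.037], [0.464, -0.175, 0.039], [0.42, -0.248, 0.04], [0.447, -0.18, 0.043], [0.462, -0.177, 0.045], [0.416, -0.251, 0.047], [0.431, -0.254, 0.05], [0.427, -0.252, 0.053]]
```

```bash
python3 -m handwheel '0 0 0 0 0 0.8 7;0 0 0 0 0 0.8 4;0 0 0 0 0 0.8 1.5;0 0 0 0 0 0.8 1.5;0 0 0 0 0 0.8 1.5'
```

```text
clock: 5.35
eef_pos: [0.4431, -0.2202, -0.0147]
ee_rot: [[0.919, -0.395, 0.001], [-0.395, -0.919, -0.001], [0.001, 0.0, -1.0]]
force: [0.2, 0.0, 1.0]
width: 0.0249
finger_force: 61.3
```

```bash
python3 -m handwheel '0 0 0 0 0 -1 1.5;0 0 0 0 0 -6 1.5;0 0 0 0 0 -12 1.5;0 0 0 -0.5 -1 -18 1.5;0 0 -0.1 -2 -5 -20 1.5'
```

```text
clock: 5.98
eef_pos: [0.446, -0.1678, 0.1905]
ee_rot: [[0.953, -0.302, 0.008], [-0.302, -0.953, -0.005], [0.009, 0.002, -1.0]]
force: [1.1, 1.0, -0.8]
width: 0.0251
finger_force: 61.1
```

```bash
python3 -m handwheel '0 0 0 -2 -5.5 0 1.5;0 0 -0.06 -4 -11 0 1.5;0 0 -0.12 -6 -16.5 0 1.5;0 0 -0.18 -8 -22 0 1.5;0 0 -0.24 -10 -27.5 0 1.5'; python3 go.py .472 .272 .19 -4 26.5
```

```text
clock: 6.6
eef_pos: [0.4312, 0.128, 0.1855]
ee_rot: [[0.998, -0.064, 0.001], [-0.064, -0.998, -0.0], [0.001, -0.0, -1.0]]
force: [1.7, 0.1, -0.2]
width: 0.0251
finger_force: 61.0
rotvec [ 0.001 -0.464  0.005] shift cm [  2.92 -14.63  -0.  ] t 6.6 w 0.025052062214875985 F [ 1.7  0.1 -0.2]
```

```bash
python3 -m handwheel '0 -0.1 0 0.6 -4 0 1.5;0 -0.2 0 1.2 -8 0 1.5;0 -0.3 0 1.8 -12 0 1.5;0 -0.4 0 2.4 -14.5 0 1.5;0 -0.464 0 2.9 -14.5 0 1.5'; python3 -m handwheel '0 0 0 0 0 0 1.5;0 0 0 0 0 0 1.5;0 0 0 0 0 0 1.5;0 0 0 0 0 0 1.5;0 0 0 0 0 0 1.5'; python3 go.py .472 .272 .19 -4 26.5
cat > pip.py <<'E'
# measures the held pipette: axis from depth clouds (both views) around the expected line
from h import *
from rig import bot
import cv2,sys
s=bot.sense();E=s["ee_rot"];g=s["eef_pos"]-.005*E[:,2]-float(sys.argv[2])*E[:,2]
for n in("scene","top"):
    d=bot.get_image(n);np.savez(n+sys.argv[1]+".npz",**d);P=cloud(d)
    q=(P-g)@E  # tool axes: x fwd along pipette
    im=d["image"].astype(int)
    blue=(im[...,0]>im[...,2]+40)&(np.linalg.norm(P-g,axis=-1)<.2)
    if blue.sum(): print(n,"knob n",blue.sum(),"tool",np.median(q[blue],0).round(4),"world",np.median(P[blue],0).round(4))
    lt=(im.max(-1)>80)&(abs(q[...,1])<.03)&(abs(q[...,2])<.04)
    for lo in np.arange(.03,.19,.02):
        k=lt&(q[...,0]>=lo)&(q[...,0]<lo+.02)
        if k.sum()>2: print(n,round(lo,2),k.sum(),"x max",q[k][:,0].max().round(3),"y",np.median(q[k][:,1]).round(4),"z(tool) min/med",q[k][:,2].min().round(4),np.median(q[k][:,2]).round(4))
    cv2.imwrite(f"pics/{n}{sys.argv[1]}.png",cv2.resize(d["image"][150:350,80:360] if n=="scene" else d["image"][130:260,130:270],None,fx=2.5,fy=2.5))
E
python3 pip.py A 0.033
```

```text
clock: 7.22
eef_pos: [0.4705, 0.2706, 0.184]
ee_rot: [[0.891, -0.064, -0.45], [-0.057, -0.998, 0.028], [-0.45, 0.0, -0.893]]
force: [0.6, -0.8, -1.0]
width: 0.0247
finger_force: 60.9
clock: 7.85
eef_pos: [0.47, 0.269, 0.1854]
ee_rot: [[0.893, -0.066, -0.446], [-0.059, -0.998, 0.03], [-0.447, -0.0, -0.895]]
force: [0.4, 0.5, -0.8]
width: 0.0248
finger_force: 60.9
rotvec [0.001 0.    0.003] shift cm [-0.05 -0.32  0.01] t 7.85 w 0.02481831719266092 F [ 0.4  0.5 -0.8]
scene knob n 115 tool [-0.0703 -0.004   0.0062] world [0.422  0.2762 0.2452]
scene 0.03 4 x max 0.05 y -0.0104 z(tool) min/med 0.0045 0.0073
scene 0.05 17 x max 0.067 y -0.0082 z(tool) min/med 0.0007 0.0064
scene 0.07 17 x max 0.09 y -0.0036 z(tool) min/med 0.0042 0.0068
scene 0.09 16 x max 0.108 y -0.0029 z(tool) min/med 0.0045 0.0066
scene 0.11 15 x max 0.129 y -0.0022 z(tool) min/med 0.0054 0.0079
scene 0.13 12 x max 0.149 y -0.0013 z(tool) min/med 0.0066 0.0077
top 0.11 11 x max 0.128 y 0.0022 z(tool) min/med 0.0027 0.0073
top 0.13 11 x max 0.148 y 0.0003 z(tool) min/med 0.0058 0.0087
top 0.15 4 x max 0.155 y 0.001 z(tool) min/med 0.0056 0.0081
```

View pics/sceneA.png

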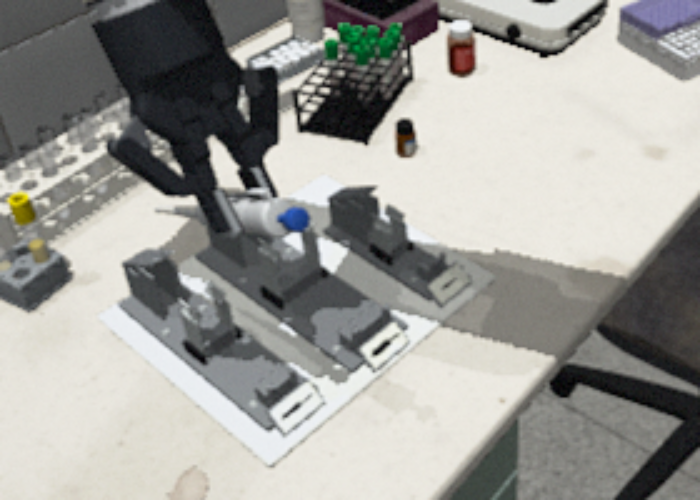

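The picture shows the pipette gripped, nose-down, over the cradle region, with its knob near crop (292,218). In-hand measurements show the 33 mm offset lies along the tool axis (the fingers are shorter than reported).

```bash
cat > go2.py <<'E'
# go2.py pitch  then triples (lat_mm y_mm z_mm of the tip in bay frame) -> rows
import sys,numpy as np
from scipy.spatial.transform import Rotation as Ro
from rig import bot
s=bot.sense();E=s["ee_rot"];O=np.array([.565,.266,.006]);YAW=-4
B=Ro.from_euler("Z",YAW,degrees=True).as_matrix()  # fwd,left,up
H=np.array([.1535,.001,.0085])
def bay(p): q=B.T@(p-O)*1000;return np.array([-q[1],q[0],q[2]]).round(1)
print("tip now (x,y,z bay)",bay(s["eef_pos"]-.038*E[:,2]+E@H),"pitch",np.degrees(np.arctan2(-E[2,0],np.hypot(E[0,0],E[1,0]))).round(2),"yaw",np.degrees(np.arctan2(E[1,0],E[0,0])).round(2),"t",s["clock"],"F",s["force"].round(1))
for a in sys.argv[1:]:
    pit,l,y,z=map(float,a.split(","))
    F=Ro.from_euler("ZY",[YAW,pit],degrees=True).as_matrix();R=np.c_[F[:,0],-F[:,1],-F[:,2]]
    T=O+B@np.array([y,-l,z])/1000-R@H+.038*R[:,2]
    print(a,"->",Ro.from_matrix(E.T@R).as_rotvec().round(3),(E.T@(T-s["eef_pos"])*100).round(2))
E
python3 go2.py 26.5,0,45,73 26.5,0,75,58 26.5,0,105,43.5
```

```text
tip now (x,y,z bay) [  4.1  55.7 136.9] pitch 26.55 yaw -3.79 t 7.95 F [-0.   0.4 -0.9]
26.5,0,45,73 -> [0.002 0.001 0.003] [ 1.91 -0.47  6.21]
26.5,0,75,58 -> [0.002 0.001 0.003] [ 5.26 -0.46  6.21]
26.5,0,105,43.5 -> [0.002 0.001 0.003] [ 8.59 -0.45  6.16]
```

```bash
python3 -m handwheel '0 0 0.003 0.5 -0.2 1.6 1.5;0 0 0.003 1 -0.46 3.2 1.5;0 0 0.003 1.5 -0.46 4.8 1.5;0 0 0.003 1.9 -0.46 6.2 1.5;0 0 0.003 1.9 -0.46 6.2 1.5'; python3 -m handwheel '0 0 0 0 0 0 1.5;0 0 0 0 0 0 1.5;0 0 0 0 0 0 1.5;0 0 0 0 0 0 1.5;0 0 0 0 0 0 1.5'; python3 pip.py B 0.033;python3 go2.py 26.5,0,45,73 26.5,0,75,58 26.5,0,105,43.5
python3 - <<'E'
import cv2,numpy as np
a=np.load("sceneB.npz")["image"][190:290,110:220];b=np.load("topB.npz")["image"][140:200,140:200]
cv2.imwrite("pics/B.png",np.hstack([cv2.resize(a,(440,400),interpolation=2),cv2.resize(b,(360,400),interpolation=2)]))
E
```

```text
clock: 8.57
eef_pos: [0.4586, 0.2739, 0.1191]
ee_rot: [[0.89, -0.069, -0.45], [-0.063, -0.998, 0.028], [-0.451, 0.003, -0.893]]
force: [-0.1, -0.7, -1.1]
width: 0.0249
finger_force: 60.9
clock: 9.2
eef_pos: [0.4599, 0.2743, 0.121]
ee_rot: [[0.892, -0.069, -0.446], [-0.062, -0.998, 0.03], [-0.447, 0.001, -0.894]]
force: [-0.5, -1.1, -1.1]
width: 0.0252
finger_force: 60.9
scene knob n 132 tool [-0.0686 -0.0052  0.005 ] world [0.4141 0.2832 0.1822]
scene 0.05 11 x max 0.062 y -0.009 z(tool) min/med 0.0011 0.006
scene 0.07 16 x max 0.088 y -0.004 z(tool) min/med 0.0035 0.0069
scene 0.09 12 x max 0.108 y -0.0034 z(tool) min/med 0.0056 0.0082
scene 0.11 38 x max 0.13 y -0.0017 z(tool) min/med 0.0058 0.0338
scene 0.13 28 x max 0.149 y -0.0017 z(tool) min/med 0.007 0.0318
scene 0.15 4 x max 0.169 y -0.0066 z(tool) min/med -0.0055 -0.0038
scene 0.17 42 x max 0.19 y -0.0069 z(tool) min/med -0.0054 -0.0023
top 0.11 18 x max 0.13 y 0.0033 z(tool) min/med -0.0005 0.0081
top 0.13 18 x max 0.149 y 0.0018 z(tool) min/med 0.0039 0.0102
top 0.17 58 x max 0.19 y 0.0026 z(tool) min/med -0.0119 -0.0049
tip now (x,y,z bay) [ 0.  45.  72.6] pitch 26.58 yaw -3.99 t 9.3 F [ 0.2  0.1 -0.3]
26.5,0,45,73 -> [0.002 0.001 0.   ] [-0.01 -0.01 -0.01]
26.5,0,75,58 -> [0.002 0.001 0.   ] [ 3.34 -0.01 -0.01]
26.5,0,105,43.5 -> [0.002 0.001 0.   ] [ 6.68 -0.01 -0.06]
```

View pics/B.png

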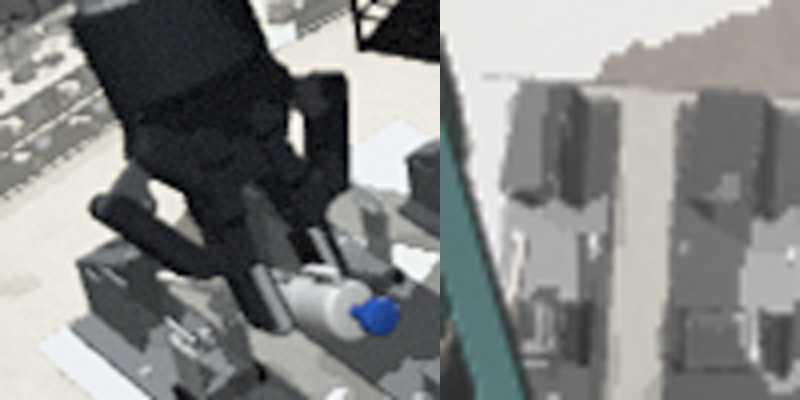

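The nose (thin streak, top crop ≈(518,240–300)) lines up with the left bay's hood at (545,140). In the top view's cloud the lateral offset agrees within about 1 mm. Sliding in.

```bash
python3 -m handwheel '0 0 0 1.2 0 0 1.5;0 0 0 2.4 0 0 1.5;0 0 0 3.6 0 0 1.5;0 0 0 4.8 0 0 1.5;0 0 0 5 0 0 1.5';python3 go2.py 26.5,0,105,43.5 26.5,0,112,40
```

```text
clock: 9.93
eef_pos: [0.505, 0.2708, 0.0975]
ee_rot: [[0.891, -0.069, -0.448], [-0.063, -0.998, 0.029], [-0.449, 0.002, -0.894]]
force: [-0.5, 0.5, -0.3]
width: 0.0248
finger_force: 60.9
tip now (x,y,z bay) [ 0.4 90.2 48.9] pitch 26.66 yaw -4.04 t 9.925 F [-0.5  0.5 -0.3]
26.5,0,105,43.5 -> [ 0.002  0.003 -0.001] [ 1.58 -0.04 -0.13]
26.5,0,112,40 -> [ 0.002  0.003 -0.001] [ 2.36 -0.04 -0.14]
```

```bash
python3 -m handwheel '0 0 0 0.6 0 0 1.5;0 0 0 1.2 0 0 1.5;0 0 0 1.8 0 0 1.5;0 0 0 2 0 0 1.5;0 0 0 2 0 0 1.5';python3 go2.py 26.5,0,112,40 26.5,0,115,38.5
```

```text
clock: 10.55
eef_pos: [0.5223, 0.2699, 0.0895]
ee_rot: [[0.892, -0.069, -0.447], [-0.062, -0.998, 0.029], [-0.448, 0.002, -0.894]]
force: [0.1, 0.1, -0.8]
width: 0.0246
finger_force: 60.9
tip now (x,y,z bay) [  0.  107.6  41.2] pitch 26.59 yaw -3.99 t 10.55 F [ 0.1  0.1 -0.8]
26.5,0,112,40 -> [0.002 0.002 0.   ] [ 0.45 -0.01 -0.06]
26.5,0,115,38.5 -> [0.002 0.002 0.   ] [ 0.79 -0.01 -0.06]
```

```bash
python3 -m handwheel '0 0 0 0.2 0 0 1.5;0 0 0 0.4 0 -0.05 1.5;0 0 0 0.6 0 -0.05 1.5;0 0 0 0.6 0 -0.05 1.5;0 0 0 0.6 0 -0.05 1.5';python3 go2.py
```

```text
clock: 11.18
eef_pos: [0.5278, 0.2695, 0.0873]
ee_rot: [[0.892, -0.069, -0.447], [-0.062, -0.998, 0.03], [-0.448, 0.001, -0.894]]
force: [0.4, 0.1, -1.7]
width: 0.0252
finger_force: 60.9
tip now (x,y,z bay) [  0.  113.1  39. ] pitch 26.59 yaw -3.99 t 11.175 F [ 0.4  0.1 -1.7]
```

```bash
python3 -m handwheel '0 0 0 0.1 0 0 1.5;0 0 0 0.2 0 0 1.5;0 0 0 0.2 0 0 1.5;0 0 0 0.2 0 0 1.5;0 0 0 0.2 0 0 1.5';python3 go2.py
```

```text
clock: 11.8
eef_pos: [0.5296, 0.2694, 0.0865]
ee_rot: [[0.892, -0.069, -0.447], [-0.062, -0.998, 0.03], [-0.448, 0.001, -0.894]]
force: [-0.2, -0.5, -1.2]
width: 0.0248
finger_force: 60.9
tip now (x,y,z bay) [  0.  115.   38.2] pitch 26.58 yaw -3.99 t 11.8 F [-0.2 -0.5 -1.2]
```

```bash
python3 -m handwheel '0 0 0 0.09 0 -0.045 1.5;0 0 0 0.18 0 -0.09 1.5;0 0 0 0.18 0 -0.09 1.5;0 0 0 0.18 0 -0.09 1.5;0 0 0 0.18 0 -0.09 1.5';python3 go2.py
```

```text
clock: 12.42
eef_pos: [0.5307, 0.2693, 0.0867]
ee_rot: [[0.891, -0.068, -0.449], [-0.062, -0.998, 0.029], [-0.45, 0.002, -0.893]]
force: [-5.6, -0.2, 1.3]
width: 0.025
finger_force: 60.9
tip now (x,y,z bay) [-1.000e-01  1.159e+02  3.810e+01] pitch 26.72 yaw -3.97 t 12.425 F [-5.6 -0.2  1.3]
```

```bash
python3 -m handwheel '0 0 0 0.09 0 -0.045 1.5;0 0 0 0.18 0 -0.09 1.5;0 0 0 0.18 0 -0.09 1.5;0 0 0 0.18 0 -0.09 1.5;0 0 0 0.18 0 -0.09 1.5';python3 go2.py
```

```text
clock: 13.05
eef_pos: [0.5312, 0.2693, 0.0873]
ee_rot: [[0.89, -0.067, -0.452], [-0.061, -0.998, 0.029], [-0.453, 0.002, -0.892]]
force: [-8.5, 0.2, 3.0]
width: 0.0247
finger_force: 60.9
tip now (x,y,z bay) [ -0.2 116.3  38.1] pitch 26.93 yaw -3.93 t 13.05 F [-8.5  0.2  3. ]
```

Contact with the end wall at model y≈115.7, matching the given 115.5. Back off about 1 mm and swing down.

```bash
python3 go2.py 26.5,0,114.6,38.5 23,0,114.6,38.5 20,0,114.6,38.5 17,0,114.6,38.5 14,0,114.6,38.5
```

```text
tip now (x,y,z bay) [ -0.2 116.3  38.1] pitch 26.93 yaw -3.93 t 13.05 F [-8.5  0.2  3. ]
26.5,0,114.6,38.5 -> [0.003 0.007 0.001] [-0.14 -0.01  0.15]
23,0,114.6,38.5 -> [0.003 0.069 0.001] [ 0.07 -0.01  1.08]
20,0,114.6,38.5 -> [0.003 0.121 0.001] [ 0.3  -0.01  1.87]
17,0,114.6,38.5 -> [0.003 0.173 0.001] [ 0.57 -0.01  2.64]
14,0,114.6,38.5 -> [0.003 0.226 0.001] [ 0.88 -0.02  3.4 ]
```

```bash
python3 -m handwheel '0 0 0 -0.36 0 0.25 1.5;0 0.06 0 -0.16 0 1.18 1.5;0 0.115 0 0.07 0 1.97 1.5;0 0.167 0 0.34 0 2.74 1.5;0 0.167 0 0.34 0 2.74 1.5';python3 go2.py 17,0,114.6,38.5 12,0,114.6,38.5 7,0,114.6,38.5
```

```text
clock: 13.68
eef_pos: [0.5245, 0.2696, 0.0607]
ee_rot: [[0.954, -0.069, -0.29], [-0.066, -0.998, 0.019], [-0.291, 0.002, -0.957]]
force: [-2.1, -0.2, 0.1]
width: 0.025
finger_force: 61.1
tip now (x,y,z bay) [1.000e-01 1.148e+02 3.830e+01] pitch 16.92 yaw -3.96 t 13.675 F [-2.1 -0.2  0.1]
17,0,114.6,38.5 -> [ 0.002 -0.001  0.001] [-0.03 -0.02 -0.04]
12,0,114.6,38.5 -> [0.002 0.086 0.001] [ 0.29 -0.02  1.29]
7,0,114.6,38.5 -> [0.002 0.173 0.001] [ 0.71 -0.03  2.58]
```

```bash
python3 -m handwheel '0 0.029 0 0.06 0 0.4 1.5;0 0.058 0 0.14 0 0.85 1.5;0 0.086 0 0.24 0 1.3 1.5;0 0.086 0 0.24 0 1.3 1.5;0 0.086 0 0.24 0 1.3 1.5';python3 go2.py 12,0,114.6,38.5 7,0,114.6,38.5
```

```text
clock: 14.3
eef_pos: [0.5235, 0.2697, 0.0473]
ee_rot: [[0.976, -0.069, -0.208], [-0.068, -0.998, 0.013], [-0.209, 0.001, -0.978]]
force: [0.5, -0.8, 1.6]
width: 0.0247
finger_force: 61.3
tip now (x,y,z bay) [1.000e-01 1.146e+02 3.820e+01] pitch 12.04 yaw -3.98 t 14.3 F [ 0.5 -0.8  1.6]
12,0,114.6,38.5 -> [0.001 0.001 0.   ] [-0.01 -0.02 -0.02]
7,0,114.6,38.5 -> [0.001 0.088 0.   ] [ 0.31 -0.02  1.31]
```

```bash
python3 -m handwheel '0 0.029 0 0.08 0 0.4 1.5;0 0.058 0 0.18 0 0.85 1.5;0 0.087 0 0.3 0 1.3 1.5;0 0.087 0 0.3 0 1.3 1.5;0 0.087 0 0.3 0 1.3 1.5';python3 go2.py 7,0,114.3,38.5 4,0,114.2,38.5 2,0,114.2,38.5 0,0,114.2,38.5
```

```text
clock: 14.92
eef_pos: [0.5227, 0.2697, 0.0337]
ee_rot: [[0.99, -0.069, -0.125], [-0.068, -0.998, 0.007], [-0.125, 0.002, -0.992]]
force: [-0.9, -0.6, 1.0]
width: 0.0245
finger_force: 61.3
tip now (x,y,z bay) [  0.  113.5  37.8] pitch 7.17 yaw -3.96 t 14.925 F [-0.9 -0.6  1. ]
7,0,114.3,38.5 -> [0.002 0.003 0.001] [ 0.08 -0.02 -0.03]
4,0,114.2,38.5 -> [0.002 0.055 0.001] [ 0.24 -0.02  0.77]
2,0,114.2,38.5 -> [0.002 0.09  0.001] [ 0.38 -0.02  1.29]
0,0,114.2,38.5 -> [0.002 0.125 0.001] [ 0.54 -0.02  1.81]
```

```bash
python3 pip.py C 0.033; python3 - <<'E'
import cv2,numpy as np
a=np.load("sceneC.npz")["image"][190:310,110:230]
cv2.imwrite("pics/C.png",cv2.resize(a,(600,600),interpolation=2))
E
```

```text
scene knob n 81 tool [-0.0683 -0.0029  0.0056] world [0.4598 0.277  0.0737]
scene 0.03 32 x max 0.049 y 0.0154 z(tool) min/med -0.0069 0.0046
scene 0.05 25 x max 0.07 y -0.0081 z(tool) min/med 0.0007 0.0265
scene 0.07 22 x max 0.089 y -0.0023 z(tool) min/med 0.0029 0.0053
scene 0.09 16 x max 0.109 y 0.0017 z(tool) min/med -0.0253 0.0049
scene 0.11 34 x max 0.13 y -0.0105 z(tool) min/med -0.0215 -0.0135
scene 0.13 44 x max 0.15 y -0.0046 z(tool) min/med -0.0127 -0.0056
scene 0.15 24 x max 0.162 y -0.01 z(tool) min/med -0.004 0.0003
top knob n 4 tool [-0.0692 -0.0067  0.0034] world [0.4588 0.2807 0.0763]
top 0.03 42 x max 0.05 y 0.0099 z(tool) min/med -0.0071 0.0012
top 0.05 51 x max 0.069 y 0.0039 z(tool) min/med -0.0076 0.0003
top 0.07 25 x max 0.09 y 0.0021 z(tool) min/med -0.0007 0.0056
top 0.09 52 x max 0.11 y 0.001 z(tool) min/med -0.027 -0.0179
top 0.11 56 x max 0.13 y 0.0014 z(tool) min/med -0.0259 -0.0162
top 0.13 59 x max 0.149 y 0.0045 z(tool) min/med -0.0138 -0.0075
top 0.15 49 x max 0.169 y 0.0095 z(tool) min/med -0.0068 0.004
```

View pics/C.png

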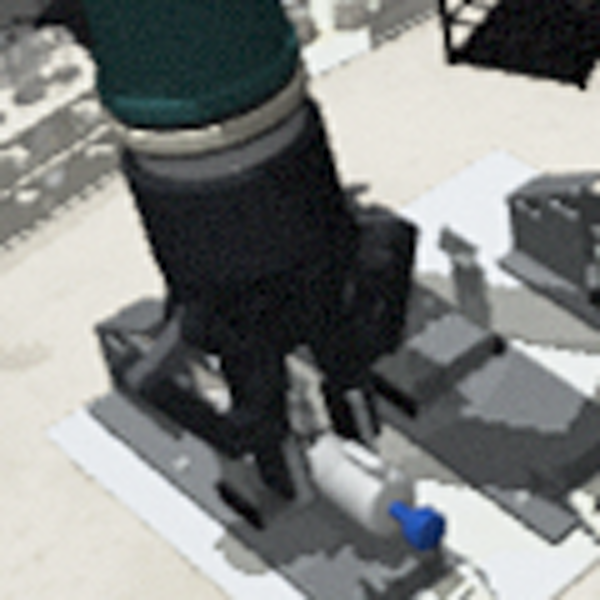

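The picture shows the pipette in the medium bay with its tail (blue knob, 420,525) still slightly raised and the nose under the hood. Nothing has been disturbed, so I carry on to level.

```bash
python3 -m handwheel '0 0.02 0 0.13 0 0.25 1.5;0 0.04 0 0.19 0 0.5 1.5;0 0.06 0 0.25 0 0.77 1.5;0 0.072 0 0.3 0 1.0 1.5;0 0.072 0 0.3 0 1.0 1.5';python3 go2.py 3,0,114.2,38.5 1,0,114.2,38.5 0,0,114.2,38.5 0,0,114.2,36.5
```

```text
clock: 15.65
eef_pos: [0.5248, 0.2696, 0.0236]
ee_rot: [[0.996, -0.069, -0.051], [-0.069, -0.998, 0.002], [-0.051, 0.001, -0.999]]
force: [1.1, -1.2, 2.6]
width: 0.0246
finger_force: 61.4
tip now (x,y,z bay) [  0.  114.5  39.1] pitch 2.94 yaw -3.94 t 15.65 F [ 1.1 -1.2  2.6]
3,0,114.2,38.5 -> [ 0.002 -0.001  0.001] [-0.03 -0.02  0.05]
1,0,114.2,38.5 -> [0.002 0.034 0.001] [ 0.08 -0.02  0.58]
0,0,114.2,38.5 -> [0.002 0.051 0.001] [ 0.14 -0.02  0.85]
0,0,114.2,36.5 -> [0.002 0.051 0.001] [ 0.15 -0.02  1.05]
```

```bash
python3 -m handwheel '0 0.017 0 0.03 0 0.25 1.5;0 0.034 0 0.07 0 0.55 1.5;0 0.045 0 0.1 0 0.7 1.5;0 0.051 0 0.12 0 0.85 1.5;0 0.051 0 0.12 0 0.85 1.5';python3 go2.py 0,0,114.2,38.5
```

```text
clock: 16.27
eef_pos: [0.5251, 0.2698, 0.0153]
ee_rot: [[0.998, -0.069, -0.002], [-0.069, -0.998, -0.001], [-0.002, 0.001, -1.0]]
force: [-2.2, -0.9, 3.5]
width: 0.0253
finger_force: 61.5
tip now (x,y,z bay) [ -0.2 113.5  38.6] pitch 0.09 yaw -3.93 t 16.275 F [-2.2 -0.9  3.5]
0,0,114.2,38.5 -> [0.001 0.002 0.001] [ 0.07 -0.    0.03]
```

```bash
python3 -m handwheel '0 0 0 0.05 0 0.1 1.5;0 0 0 0.05 0 0.2 1.5;0 0 0 0.05 0 0.3 1.5;0 0 0 0.05 0 0.3 1.5;0 0 0 0.05 0 0.3 1.5';python3 go2.py
```

```text
clock: 16.9
eef_pos: [0.5254, 0.2699, 0.0153]
ee_rot: [[0.998, -0.069, -0.002], [-0.069, -0.998, -0.001], [-0.002, 0.001, -1.0]]
force: [-8.2, -2.9, 15.8]
width: 0.025
finger_force: 63.3
tip now (x,y,z bay) [ -0.3 113.8  38.4] pitch 0.12 yaw -3.93 t 16.9 F [-8.2 -2.9 15.8]
```

```bash
python3 - <<'E'
from h import *
from rig import bot
O=np.array([.565,.266,.006]);a=np.radians(-4);f_=np.array([np.cos(a),np.sin(a),0]);l=np.array([-np.sin(a),np.cos(a),0])
for n in("scene","top"):
    d=bot.get_image(n);np.savez(n+"D.npz",**d);P=cloud(d)-O
    y=P@f_*1000;x=-P@l*1000;z=P[...,2]*1000;im=d["image"].astype(int)
    b=(im[...,0]>im[...,2]+40)&(abs(x)<30)&(abs(y+90)<40)
    print(n,"knob",b.sum(),[np.percentile(q[b],[5,50,95]).round(1).tolist() for q in(x,y,z)] if b.sum() else "")
    for lo in list(range(-90,-50,8))+list(range(-8,70,6)):
        k=(abs(x)<11)&(y>=lo)&(y<lo+6)&(im.max(-1)>60)&(z>20)&(z<75)
        j=(abs(abs(x)-15)<5)&(y>=lo)&(y<lo+6)&(z>20)&(z<90)
        print(lo,k.sum(),"centre zmax/med",(z[k].max().round(1),np.median(z[k]).round(1)) if k.sum()>1 else "", "side zmax",z[j].max().round(1) if j.sum() else "")
cv2.imwrite("pics/D.png",cv2.resize(np.load("sceneD.npz")["image"][190:310,110:230],(600,600),interpolation=2))
E
```

```text
scene knob 318 [[-27.5, -7.3, 22.0], [-125.0, -93.1, -51.1], [38.0, 392.7, 415.5]]
-90 77 centre zmax/med (np.float64(58.4), np.float64(42.9)) side zmax 49.6
-82 27 centre zmax/med (np.float64(61.5), np.float64(51.5)) side zmax 48.5
-74 21 centre zmax/med (np.float64(62.4), np.float64(52.3)) side zmax 48.5
-66 16 centre zmax/med (np.float64(60.6), np.float64(50.2)) side zmax 45.9
-58 14 centre zmax/med (np.float64(50.9), np.float64(48.3)) side zmax 89.7
-8 0 centre zmax/med  side zmax 66.0
-2 0 centre zmax/med  side zmax 65.9
4 0 centre zmax/med  side zmax 67.0
10 1 centre zmax/med  side zmax 64.2
16 0 centre zmax/med  side zmax 
22 3 centre zmax/med (np.float64(47.8), np.float64(47.0)) side zmax 
28 2 centre zmax/med (np.float64(45.2), np.float64(44.4)) side zmax 
34 3 centre zmax/med (np.float64(44.7), np.float64(44.0)) side zmax 
40 0 centre zmax/med  side zmax 
46 0 centre zmax/med  side zmax 
52 1 centre zmax/med  side zmax 
58 4 centre zmax/med (np.float64(42.7), np.float64(42.0)) side zmax 
64 13 centre zmax/med (np.float64(74.4), np.float64(41.6)) side zmax 75.8
top knob 1 [[
[... 627 characters left out ...]
 centre zmax/med (np.float64(50.6), np.float64(46.2)) side zmax 67.9
16 10 centre zmax/med (np.float64(49.9), np.float64(47.3)) side zmax 68.9
22 11 centre zmax/med (np.float64(50.0), np.float64(47.2)) side zmax 
28 7 centre zmax/med (np.float64(47.7), np.float64(45.1)) side zmax 
34 8 centre zmax/med (np.float64(45.5), np.float64(44.5)) side zmax 
40 6 centre zmax/med (np.float64(44.1), np.float64(42.9)) side zmax 
46 6 centre zmax/med (np.float64(45.5), np.float64(42.0)) side zmax 
52 6 centre zmax/med (np.float64(42.2), np.float64(41.5)) side zmax 
58 6 centre zmax/med (np.float64(40.9), np.float64(40.2)) side zmax 
64 10 centre zmax/med (np.float64(74.8), np.float64(43.0)) side zmax 73.4
```

View pics/D.png

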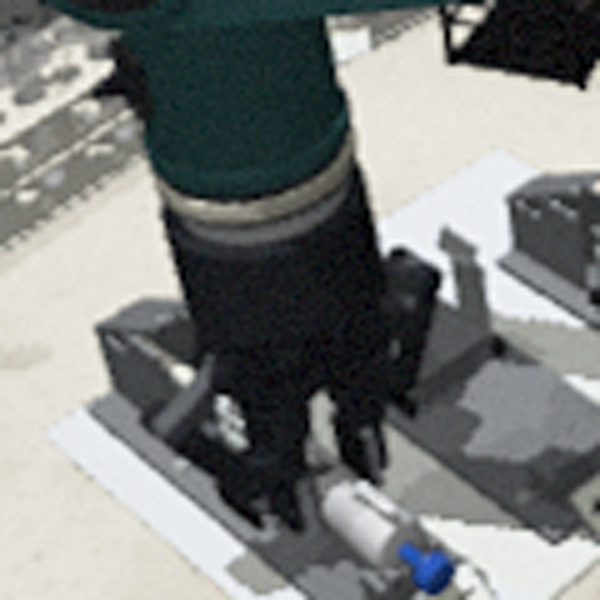

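```bash
python3 -m handwheel '0 0 0 -0.1 0 0.15 1.5;0 0 0 -0.1 0 0.3 1.5;0 0 0 -0.1 0 0.3 1.5;0 0 0 -0.1 0 0.3 1.5;0 0 0 -0.1 0 0.3 1.5';python3 go2.py
```

```text
clock: 17.62
eef_pos: [0.5255, 0.2699, 0.0152]
ee_rot: [[0.998, -0.069, 0.001], [-0.069, -0.998, -0.001], [0.001, 0.001, -1.0]]
force: [-11.0, -4.2, 25.8]
width: 0.0251
finger_force: 64.6
tip now (x,y,z bay) [ -0.4 113.8  38.8] pitch -0.04 yaw -3.93 t 17.625 F [-11.   -4.2  25.8]
```

```bash
python3 -m handwheel '0 0 0 0 0 -0.25 1.5;0 0 0 0 0 -0.5 1.5;0 0 0 0 0 -0.5 3;0 0 0 0 0 -0.5 4.5;0 0 0 0 0 -0.5 4.5';python3 go2.py; python3 -m handwheel '0 0 0 0 0 0 5;0 0 0 0 0 -2 5;0 0 0 0 0 -5 5;0 0 0 0 0 -9 5;0 0 0 -2 0 -14 5'
```

```text
clock: 18.25
eef_pos: [0.5249, 0.2695, 0.0134]
ee_rot: [[0.998, -0.069, -0.002], [-0.069, -0.998, -0.002], [-0.002, 0.002, -1.0]]
force: [0.1, -0.1, 0.1]
width: 0.0451
finger_force: 0.0
tip now (x,y,z bay) [1.000e-01 1.133e+02 3.660e+01] pitch 0.11 yaw -3.95 t 18.25 F [ 0.1 -0.1  0.1]
clock: 18.88
eef_pos: [0.5052, 0.2707, 0.1539]
ee_rot: [[0.998, -0.07, -0.003], [-0.07, -0.998, -0.002], [-0.003, 0.003, -1.0]]
force: [-0.4, 0.4, 0.2]
width: 0.0502
finger_force: 0.0
```

```bash
python3 -m handwheel '0 0 0 -3 3 -3 5;0 0 0 -5 8 -3 5;0 0 0 -7 13 -3 5;0 0 0 -8 18 -3 5;0 0 0 -8 22 -3 5'; python3 - <<'E'
from h import *
from rig import bot
O=np.array([.565,.266,.006]);a=np.radians(-4);f_=np.array([np.cos(a),np.sin(a),0]);l=np.array([-np.sin(a),np.cos(a),0])
I=[]
for n in("scene","top"):
    d=bot.get_image(n);P=cloud(d)-O;I.append(d["image"])
    y=P@f_*1000;x=-P@l*1000;z=P[...,2]*1000;im=d["image"].astype(int)
    b=(im[...,0]>im[...,2]+40)&(abs(x)<30)&(abs(y+90)<40)&(z<90)
    print(n,"knob",b.sum(),[np.percentile(q[b],[5,50,95]).round(1).tolist() for q in(x,y,z)])
    for lo in range(-86,64,10):
        k=(abs(x)<7)&(y>=lo)&(y<lo+10)&(z>20)&(z<75)
        if k.sum()>1: print(lo,k.sum(),"z max/p75",z[k].max().round(1),np.percentile(z[k],75).round(1),"x med",np.median(x[k&(z>30)]).round(1))
    for sgn in(-1,1):
        j=(sgn*x>8)&(sgn*x<28)&(y>-4)&(y<20)&(z>58)&(z<72)
        print("jaw",sgn,j.sum(),"x",np.percentile(x[j],[5,50,95]).round(1) if j.sum() else "")
cv2.imwrite("pics/E.png",np.hstack([cv2.resize(I[0][200:300,120:230],(440,400),interpolation=2),cv2.resize(I[1][145:240,140:200],(300,400),interpolation=2)]))
E
```

```text
clock: 19.5
eef_pos: [0.4095, 0.0558, 0.1848]
ee_rot: [[0.998, -0.069, 0.0], [-0.069, -0.998, -0.002], [0.0, 0.002, -1.0]]
force: [0.9, -1.4, -0.5]
width: 0.0499
finger_force: 0.0
scene knob 67 [[-9.3, -3.7, 2.0], [-112.6, -108.5, -88.0], [33.1, 41.5, 47.2]]
-86 35 z max/p75 62.5 59.8 x med -2.6
-76 24 z max/p75 61.3 60.1 x med -3.0
-66 14 z max/p75 60.9 57.3 x med -3.3
-56 19 z max/p75 52.0 51.0 x med -1.5
-46 23 z max/p75 52.8 50.6 x med 0.3
-36 21 z max/p75 52.2 50.7 x med -1.8
-26 22 z max/p75 52.4 51.2 x med -0.4
-16 22 z max/p75 52.9 51.1 x med -1.2
-6 20 z max/p75 51.6 50.7 x med -1.6
4 14 z max/p75 51.6 49.6 x med -0.2
14 15 z max/p75 50.7 48.9 x med -0.9
24 5 z max/p75 47.0 46.6 x med -0.3
34 10 z max/p75 45.4 43.8 x med -2.4
44 13 z max/p75 43.3 42.4 x med -1.5
54 16 z max/p75 44.1 42.8 x med -3.0
jaw -1 16 x [-16.7 -15.3 -11.4]
jaw 1 35 x [10.  12.9 14.9]
top knob 22 [[-7.6, -1.8, 3.2], [-111.3, -105.2, -90.5], [37.6, 43.1, 50.4]]
-86 16 z max/p75 64.6 60.3 x med 0.6
-76 18 z max/p75 63.1 60.3 x med -0.3
-66 15 z max/p75 63.8 51.7 x med 1.6
-56 16 z max/p75 54.2 51.2 x med 1.0
-46 16 z max/p75 55.3 52.5 x med 1.0
-36 18 z max/p75 53.5 51.6 x med 0.7
-26 16 z max/p75 52.5 50.2 x med -0.1
-16 15 z max/p75 54.3 51.7 x med -1.2
-6 17 z max/p75 54.9 49.8 x med 0.5
4 14 z max/p75 52.9 49.9 x med 0.1
14 14 z max/p75 55.8 50.0 x med 1.3
24 13 z max/p75 50.2 47.6 x med -0.4
34 13 z max/p75 46.6 45.0 x med 0.5
44 10 z max/p75 47.8 46.8 x med 0.7
54 9 z max/p75 45.8 44.0 x med -1.3
jaw -1 20 x [-15.9 -13.8 -11. ]
jaw 1 12 x [ 9.7 13.8 15.7]
```

View pics/E.png

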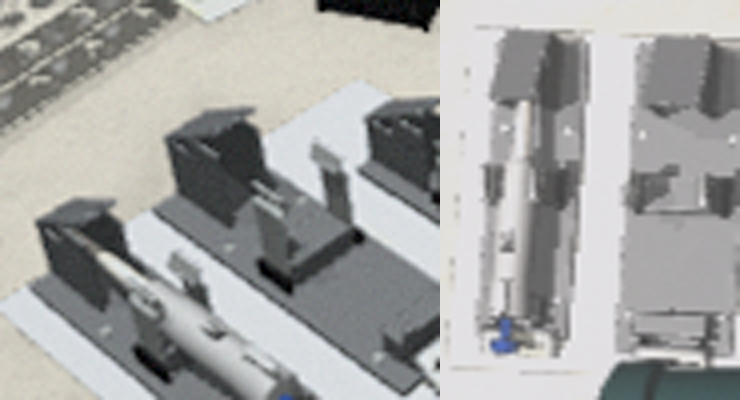

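The pictures show the pipette level in the medium bay: nose under the hood, hook up, body top at z≈52–53 along its length. That is below the lips, and the jaws stand symmetrically over it. Handing in.

```bash
python3 -c "
from rig import bot
print(bot.close_job())"
```

```text
the job is handed in; nothing more can be done
None
```

The pipette is stowed level in the medium bay with its nose under the hood and hook up; the final pictures show its body below the clip's lips. It is released, the arm is clear, and the job is handed in at about 19.6 s.

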